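Open the push-and-turn cap of the waste jug and flip the funnel over its mouth

TASK

Get the solvent-waste jug ready for filling: press its child-resistant cap down firmly against the spring and, keeping it pressed, turn it anticlockwise until it comes free, without tearing at it. Lift the cap off and stand it flat, ridge up, in the shallow steel drip tray. Then push the parked funnel up and over its hinge post so that it drops fully into the jug's open mouth and stays there by itself; do not disturb the wash bottle, the serum bottle or the wipe pack.

Things in the scene. Friction and masses are not known exactly. Their poses are not given: they have to be found in the camera images.
- station: Fixed: steel spill tray (x -72 to +72, y -170 to +90 mm, rim 16 mm high) holding a white square jug (120 x 120 mm, shoulder 95 mm high, round neck) that cannot turn or lift, and a dark hinge post at y = -130 mm. Origin: on the worktop under the jug's axis, z up. The jug's blank paper label faces -x.
- mouth (a point): Centre of the neck's rim, on the jug's axis, 130 mm above the worktop. The cap comes straight up off the neck: its skirt is clear of everything once it has risen 45 mm from its locked height.
- cap: Loose grey cap, 80 mm diameter, 65-110 g. Origin: centre of the skirt's lower edge, z up. Flat top disc at z = 40 mm; on it a straight grip ridge along the cap's y axis, 66 mm long, 14 mm thick (in x), up to z = 62 mm; the disc is bare for 33 mm on either side of the ridge. At the start it is locked on the neck, origin 106 mm above the worktop, axes parallel to the station's.
- cap_ridge (a point): Point on the cap's axis in its ridge, 50 mm above the cap's origin, 10 mm above the disc. To open: press the cap down at least 4.5 mm, keep it there and turn anticlockwise seen from above (up to 0.4 N m; clockwise is barred). From 35 degrees on two inner hooks are free of the neck; turn about 60 (110 at most). The spring then lifts it 4 mm above its locked height.
- collar (a joint): Travel (m) of the grey spring-loaded ring on the neck, under the cap: 0 = cap locked, grows as the cap is pressed down, hard stop at 0.009; -0.004 = cap unlocked or off. Spring force on the cap: 9 N at 0, 13.5 N at 0.0045, 18 N at 0.009.
- funnel (a joint): Angle (rad) of the white funnel's hinged steel arm: 0 = parked, leaning 25 degrees past upright away from the jug, held there by its weight; 0.43 = arm upright; 2.0 = down, arm level, spout in the mouth. Some 0.2 rad or more past upright it drops into the mouth by itself in about 2 s (damped hinge). 1 to 3 N of push at the rim is enough.
- funnel_hinge (a point): Hinge axis of the funnel arm, in the fork on the post, 150 mm above the worktop, 130 mm from the jug's axis (station y = -130 mm). The axis runs along the station's x; the funnel swings towards station +y.
- funnel_rim_far (a point): Point of the funnel's rim farthest from the hinge, 190 mm from it (rim diameter 100 mm; funnel centre 130 mm from the hinge). Parked, it is the funnel's top, about 290 mm above the worktop, and the open side faces station -y: push the rim from there towards station +y. It rises to 340 mm on the way over.
- drip_tray: Fixed shallow steel tray, 170 x 150 mm (x, y), rim 14 mm high, walls and floor 4 mm thick. Origin: on the worktop under its centre.
- wash_bottle: Bystander: white wash bottle with green cap and bent nozzle, 187 mm high, behind the work. Loose.
- serum_bottle: Bystander: small bottle with ribbed white screw cap, 40 mm diameter, 90 mm high, behind the jug. Loose.
- wipe_pack: Bystander: white and green pack of wipes, 42 x 106 x 28 mm, behind the drip tray. Loose.

How it is judged:
By the outcome, as a careful person would: the job done as asked, in the order asked, and still so for the second after the job is handed in, with the robot touching nothing.
It also fails if it takes over 67 s, if anything falls off the work surface, if the arm or the gripper's body presses on something with over 40 N, if the wrist force passes 120 N, or if a joint passes its speed limit or range.

ROBOT

A 6-joint arm with a two-finger parallel gripper is mounted at the origin on a cart in front of the work surface, level with it; the furniture and walls round the work are solid. World frame = base frame: x ahead of the robot, y to its left, z up, the work surface at z = 0. Lengths are in mm, angles in rad, forces in N, time in s.
With the tool pointing down it reaches from about 275 to 825 mm from the base axis. Payload 4.9 kg.
Tool frame: the origin (TCP) lies at the very end of the fingers, on their centre line; the grasp point (between the pads) lies 19 mm behind it; z points along the fingers, y is the direction in which the jaws open and shut (so a half turn about z gives the same grasp; the last joint's range is limited). The gripper opens to 85 mm and grips with 20 to 120 N. Pads are 22 mm wide; open, the fingers measure 114 mm over their backs; the gripper's body (76 mm by 85 mm) begins 54 mm behind the grasp point. The pads swing forward as they close: fully open they stand 13 mm farther back than shut.
Start: joints at [0.998, 0.326, -0.193, 1.052, 0, 1.437], TCP at [233.666, 497.914, 208.481] pointing down, gripper open.
Joint ranges: [-2.65, 2.65], [-0.97, 1.79], [-1.3, 1.35], [-1.93, 2.1], [-1.47, 1.37], [-3.14, 3.14]. Speed limits (rad/s): [2.57, 2.57, 3.14, 3.14, 3.14, 3.14].

INTERFACE

Orientations are given as [roll, pitch, yaw] about the fixed x, y, z axes, in that order (R = Rz(yaw) Ry(pitch) Rx(roll)).
In Python, from bench import bot, solve_ik, imaging gives the robot as it stands. Calls block until the motion is done:
- bot.move_ptp(position, orientation): joint-space move of the TCP to a pose.
- bot.movel(position, rot=None, max_speed=150, threshold=None): straight line of the TCP; rot=None keeps the orientation; max_speed is the mean speed in mm/s. With threshold (N) it stops when the force on the tool has changed by that much, and returns True; else False.
- bot.move_j(angles): joint-space move.
- bot.grip(opening, effort=None): opening from 0.0 (shut) to 1.0 (fully open); effort is the grip in N (None keeps the last); returns when the fingers have stopped.
- bot.dwell(seconds).
- solve_ik(position, orientation): joint angles nearest the present ones, or None.
- bot.get_state(): the state.
- imaging.capture(name): name is "scene" or "side" or "wrist"; returns the picture (384x512x3 uint8, blue, green, red); there is no depth.
- imaging.camera_model(name): a dict with "K" (3x3 intrinsics, pixels), "position" and "rotation" of the camera in the world. Camera axes: x right, y up, looking along -z (the intrinsics and any distortion apply to the point x, -y, -z); pixel columns grow to the right and rows downward; lengths in mm; the calibration is good to about 2 mm. A picture is of the moment at which its call begins: read the wrist's pose just before it. camera_model takes no time and is no camera call; for the wrist camera it gives the pose at the moment of the call.
A pose or a line that the arm cannot do raises bot.IKError and nothing moves.
- bot.sign_off(): hands the job in, once; it reports no verdict.
The state is a dict: "t": time; "qpos": joint angles; "joint_velocities": joint speeds; "effort": joint torques, N m; "tcp_pos": TCP position; "orientation": TCP orientation; "contact_force": force on the tool from outside, world axes, zero at the start; "wrist_torque": the same for the moment, N m; "opening": opening from 0.0 (shut) to 1.0 (fully open).
Only numpy, scipy, OpenCV 4.12 (cv2) and the standard library are available. Lean on these libraries where they do the work, as an engineer would, in place of code of your own. Each camera call takes 0.05 s, during which the arm holds its last target.

## Working session

There is one attempt and no reset: what is moved stays moved. The work goes in short steps, each a Python script; the robot and the scene stay as the last script left them, time stands still between calls to the robot, and variables do not carry over. Pictures are saved under pics/ and viewed, and the job is handed in when it is done.

```bash
ls; mkdir -p pics; python3 - <<'E'
from bench import bot, imaging
import cv2
s=bot.get_state(); print(s)
for n in ["scene","side","wrist"]:
    m=imaging.camera_model(n); print(n,m)
    cv2.imwrite(f"pics/{n}0.png",imaging.capture(n))
E
```

```text
pics
{'t': 0.0, 'qpos': array([ 9.97811805e-01,  3.26935704e-01, -1.93559939e-01,  1.05201221e+00,
       -3.64848863e-06,  1.43656809e+00]), 'joint_velocities': array([ 0.00187663, -0.0022127 , -0.00065904,  0.00021329, -0.00027875,
        0.0002037 ]), 'effort': array([-6.40476992e-04, -4.43400478e+01,  2.62442887e+01,  1.55605981e-02,
       -3.03160805e-04,  2.12729486e-05]), 'tcp_pos': array([233.3177838 , 497.3834907 , 207.71541567]), 'orientation': array([-3.13989603e+00, -2.25430522e-04,  2.70283618e+00]), 'contact_force': array([ 0.1176627 , -0.19519221, -0.9963808 ]), 'wrist_torque': array([-0.00602264, -0.0300998 , -0.04299634]), 'opening': 1.0044188696690732}
scene {'K': array([[402.60029709,   0.        , 251.57407238],
       [  0.        , 402.60029709, 187.82739287],
       [  0.        ,   0.        ,   1.        ]]), 'position': array([-102.97558388, -503.63657397, 1141.78295039]), 'rotation': array([ 0.69279143, -0.01201296, -0.94840198])}
side {'K': array([[450.44629443,   0.        , 255.00560981],
       [  0.        , 450.44629443, 197.72036478],
       [  0.        ,   0.        ,   1.        ]]), 'position': array([ -86.93877537,  -99.81764329, 1105.7979591 ]), 'rotation': array([ 0.59101524, -0.01288189, -1.4257451 ])}
wrist {'K': array([[295.09781943,   0.        , 253.95066587],
       [  0.        , 295.09781943, 189.17618136],
       [  0.        ,   0.        ,   1.        ]]), 'position': array([173.22924612, 526.07951628, 373.14927158]), 'rotation': array([-2.67163043e-01,  5.86761996e-04,  1.13253925e+00])}
```

View pics/scene0.png

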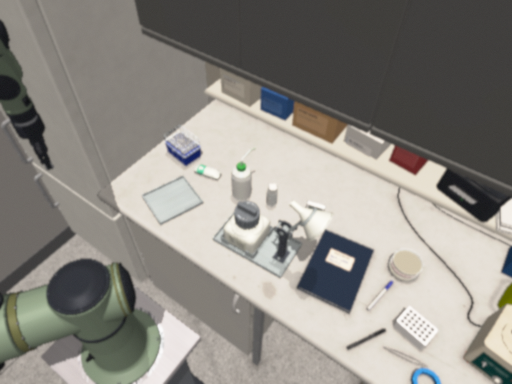

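View pics/side0.png

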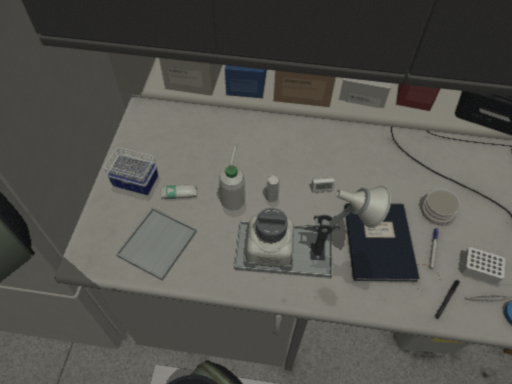

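View pics/wrist0.png

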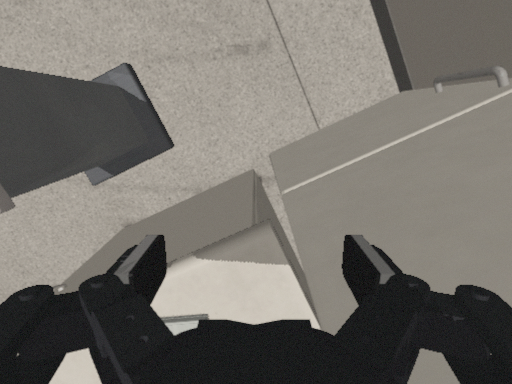

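```bash
cat > h.py <<'E'
import numpy as np, cv2
from scipy.spatial.transform import Rotation as Ro
from bench import bot, solve_ik, imaging
def cam(m):
    return np.array(m["K"]),np.array(m["position"]),Ro.from_euler("xyz",m["rotation"]).as_matrix()
def ray(m,u,v):
    K,p,R=cam(m); d=np.linalg.inv(K)@[u,v,1]; return p,R@np.array([d[0],-d[1],-d[2]])
def onz(m,u,v,z):
    p,d=ray(m,u,v); return p+d*(z-p[2])/d[2]
def proj(m,X):
    K,p,R=cam(m); c=R.T@(np.array(X)-p); q=K@[c[0],-c[1],-c[2]]; return q[:2]/q[2]
def tri(ms,uvs):
    A=np.zeros((3,3));b=np.zeros(3);L=[]
    for m,(u,v) in zip(ms,uvs):
        p,d=ray(m,u,v);d=d/np.linalg.norm(d);P=np.eye(3)-np.outer(d,d);A+=P;b+=P@p;L.append((p,P))
    x=np.linalg.solve(A,b);return x,[np.linalg.norm(P@(x-p)) for p,P in L]
E
python3 - <<'E'
from h import *
s=cv2.imread("pics/side0.png"); c=cv2.imread("pics/scene0.png")
cv2.imwrite("pics/side0z.png",cv2.resize(s[150:290,215:395],None,fx=4.4,fy=4.2,interpolation=cv2.INTER_CUBIC)[:600,:800])
cv2.imwrite("pics/scene0z.png",cv2.resize(c[140:280,130:340],None,fx=3.8,fy=3.8,interpolation=cv2.INTER_CUBIC))
m=imaging.camera_model("side"); m2=imaging.camera_model("scene")
# approx: cap top disc centre
print("cap",onz(m,271,223,168), onz(m2,247,210,168))
for uv in [(157,212),(120,240),(158,276),(195,239)]: print("drip",onz(m,*uv,14))
for uv in [(239,224),(332,227),(331,274),(235,271)]: print("spill",onz(m,*uv,16))
E
```

```text
cap [470.62832259 -69.6627338  168.        ] [482.10936719 -81.29672969 168.        ]
drip [548.85860709 261.04402414  14.        ]
drip [445.81215089 336.8786469   14.        ]
drip [358.23705115 206.54942429  14.        ]
drip [479.85699509 135.22432436  14.        ]
spill [544.12287231  23.51428269  16.        ]
spill [ 574.08891032 -235.27018572   16.        ]
spill [ 430.87777416 -239.8053599    16.        ]
spill [401.45594557  10.42221077  16.        ]
```

View pics/side0z.png

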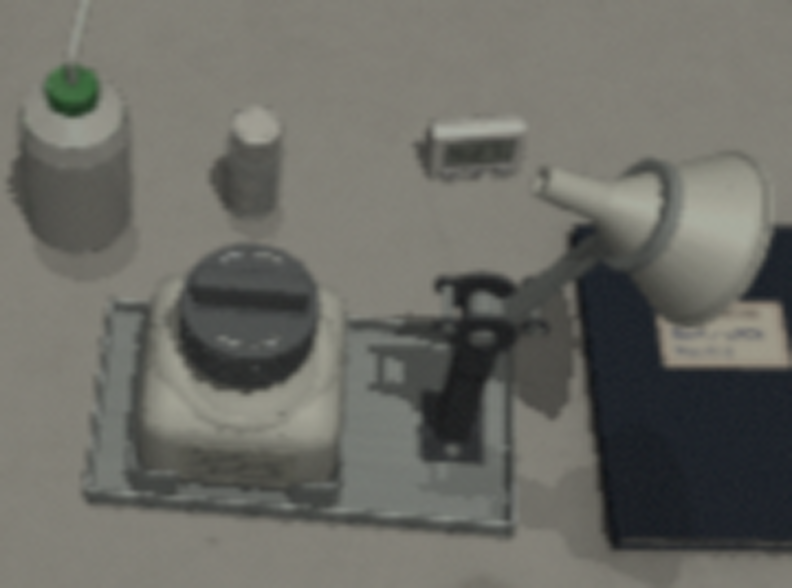

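View pics/scene0z.png

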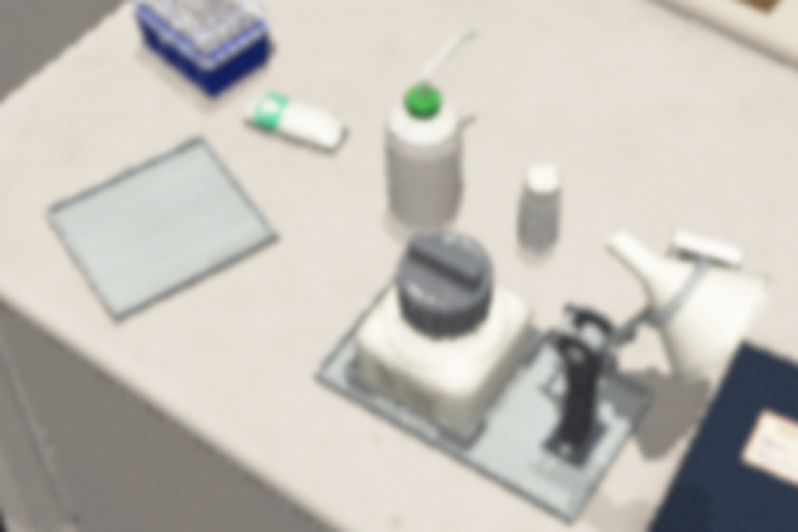

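```bash
cat >> h.py <<'E'
def fit(local,world):
    L=np.array(local,float)[:,:2];W=np.array(world)[:,:2];l0=L.mean(0);w0=W.mean(0)
    l=L-l0;w=W-w0;a=np.arctan2((l[:,0]*w[:,1]-l[:,1]*w[:,0]).sum(),(l*w).sum())
    R=np.array([[np.cos(a),-np.sin(a)],[np.sin(a),np.cos(a)]]);t=w0-R@l0
    return t,a,np.linalg.norm(L@R.T+t-W,axis=1)
E
python3 - <<'E'
from h import *
s=cv2.imread("pics/side0.png"); c=cv2.imread("pics/scene0.png")
m=imaging.camera_model("side"); m2=imaging.camera_model("scene")
a=[(108,303),(513,330),(513,533),(84,500)]
W=[onz(m,x/4.4+215-.4,y/4.2+150-.4,16) for x,y in a]
t,yaw,r=fit([(72,90),(72,-170),(-72,-170),(-72,90)],W);print(t,yaw,r)
R=np.array([[np.cos(yaw),-np.sin(yaw)],[np.sin(yaw),np.cos(yaw)]])
def st(p): return np.r_[t+R@np.array(p[:2]),p[2]]
z=cv2.resize(s[195:285,105:205],None,fx=6,fy=6,interpolation=cv2.INTER_CUBIC);cv2.imwrite("pics/dz.png",z)
# overlay predictions
for im,mm,n,(x0,y0,x1,y1) in [(s,m,"so",(215,150,395,290)),(c,m2,"co",(210,170,350,280))]:
    z=cv2.resize(im[y0:y1,x0:x1],None,fx=4.4,fy=4.4,interpolation=cv2.INTER_CUBIC)
    def dr(p,col):
        q=(proj(mm,st(p))-[x0,y0]+.4)*4.4; cv2.circle(z,tuple(int(v) for v in q),2,col,-1)
    for p in [(72,90,16),(72,-170,16),(-72,-170,16),(-72,90,16)]: dr(p,(0,0,255))
    for th in np.arange(0,6.28,.3): dr((40*np.cos(th),40*np.sin(th),146),(255,0,0))
    for y in (-33,33):
        for x in (-7,7): dr((x,y,168),(0,255,255))
    dr((0,-130,150),(0,255,0))
    al=np.radians(25);dr((0,-130-190*np.sin(al),150+190*np.cos(al)),(255,0,255))
    cv2.imwrite(f"pics/{n}.png",z[:600,:800])
E
```

```text
[485.58993634 -68.73534367] 0.06534812796714007 [1.46190522 1.48482045 2.60894663 1.43640765]
```

View pics/so.png

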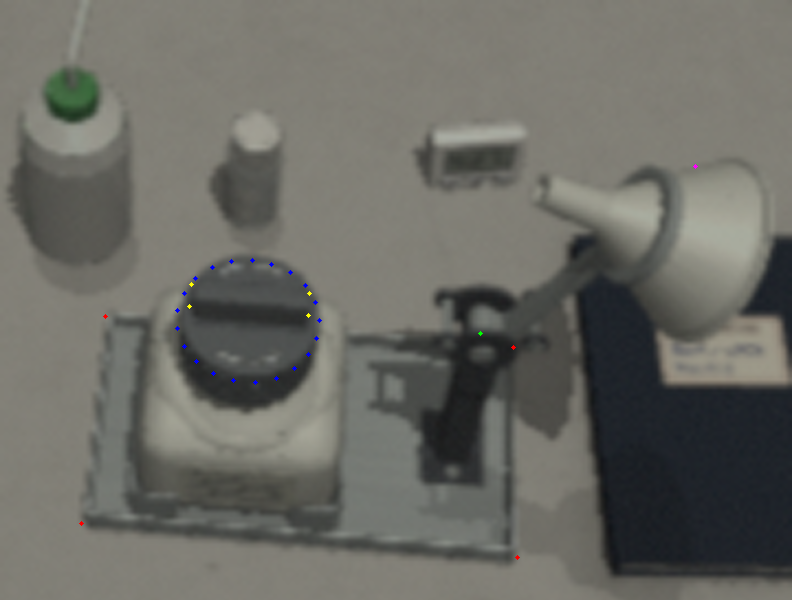

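View pics/co.png

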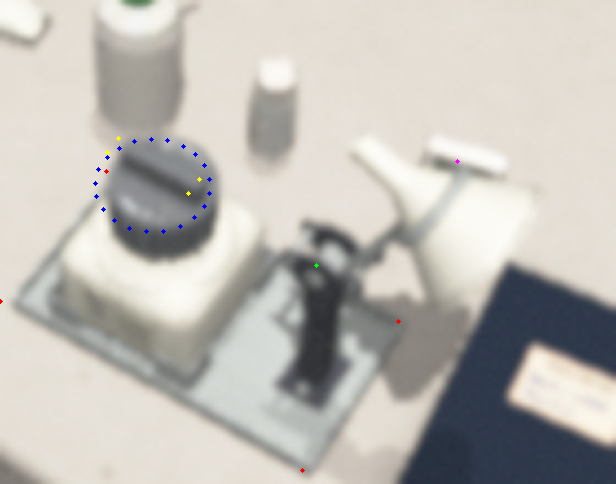

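View pics/dz.png

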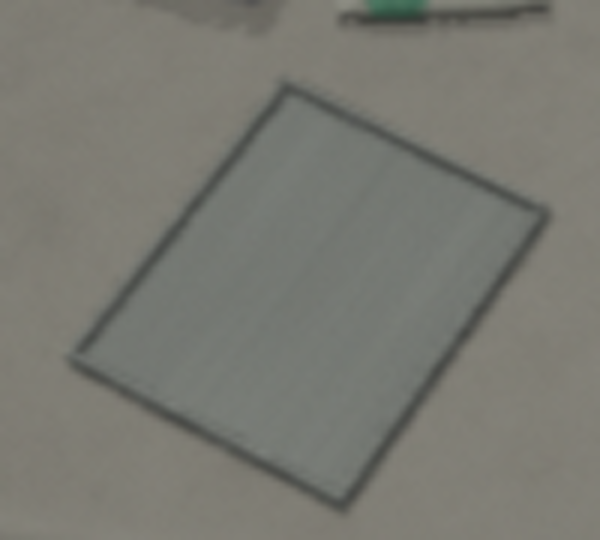

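```bash
python3 - <<'E'
from h import *
m=imaging.camera_model("side"); m2=imaging.camera_model("scene")
W=[onz(m,x/6+105-.4,y/6+195-.4,14) for x,y in [(287,82),(550,212),(345,510),(72,358)]]
print(np.round(W,0)); print([np.linalg.norm(W[i]-W[i-1]) for i in range(4)])
print("drip centre side",np.mean(W,0))
W2=[onz(m2,x/3.8+130-.4,y/3.8+140-.4,14) for x,y in [(200,138),(277,237),(118,319),(48,212)]]
print("scene",np.mean(W2,0))
print("green cap",tri([m,m2],[(72/4.4+215,90/4.2+150),(422/3.8+130,101/3.8+140)]))
print("serum top",tri([m,m2],[(256/4.4+215,122/4.2+150),(542/3.8+130,175/3.8+140)]))
print("hinge",tri([m,m2],[(480/4.4+215,345/4.4+150),(310/4.4+210,265/4.4+170)]))
bot.movel([380,330,310]); 
bot.move_ptp([482,-69,265],[np.pi,0,1.636])
s=bot.get_state();print(s['t'],s['tcp_pos'],s['orientation'],s['contact_force'])
import json
m=imaging.camera_model("wrist");print(m)
im=imaging.capture("wrist");cv2.imwrite("pics/w1.png",im)
json.dump({k:np.array(v).tolist() for k,v in m.items()},open("w1.json","w"))
E
```

```text
[[559. 277.  14.]
 [508. 138.  14.]
 [350. 193.  14.]
 [403. 332.  14.]]
[np.float64(165.9110471258126), np.float64(148.23721024252328), np.float64(167.74693518504793), np.float64(148.67030072929427)]
drip centre side [455.04515146 235.27897274  14.        ]
scene [458.21956042 229.79906145  14.        ]
green cap (array([637.78896882,  57.90563041, 132.92359136]), [np.float64(1.5561067515609295), np.float64(1.5561067515611093)])
serum top (array([667.35186984, -54.93717994,  81.36333775]), [np.float64(1.2454114831429612), np.float64(1.2454114831427125)])
hinge (array([ 484.69703735, -199.06845666,  156.42558186]), [np.float64(2.305610132838553), np.float64(2.3056101328387277)])
3.4667 [482.15735219 -68.17039604 265.17271948] [ 3.14125747e+00 -3.09102451e-04  1.63750181e+00] [-0.54414398  0.25852963 -0.16716631]
{'K': array([[295.09781943,   0.        , 253.95066587],
       [  0.        , 295.09781943, 189.17618136],
       [  0.        ,   0.        ,   1.        ]]), 'position': array([477.78381357,  -1.55709132, 430.51394378]), 'rotation': array([-0.26604271, -0.00106346,  0.06730192])}
```

View pics/w1.png

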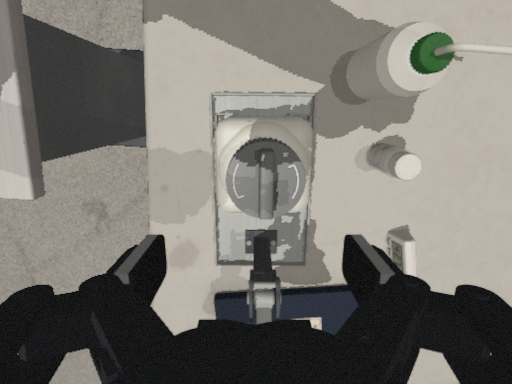

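```bash
python3 - <<'E'
from h import *
import json
m=json.load(open("w1.json"));im=cv2.imread("pics/w1.png")
x0,y0,x1,y1=200,80,330,280
z=cv2.resize(im[y0:y1,x0:x1],None,fx=3,fy=3,interpolation=cv2.INTER_CUBIC)
cv2.imwrite("pics/w1z.png",z)
z=cv2.resize(im[125:230,215:320],None,fx=5.5,fy=5.5,interpolation=cv2.INTER_CUBIC);cv2.imwrite("pics/w1c.png",z)
g=im.max(2); mask=((g<115)&(g>0)).astype(np.uint8)*255
roi=np.zeros_like(mask);roi[132:222,222:312]=mask[132:222,222:312]
cs,_=cv2.findContours(roi,cv2.RETR_EXTERNAL,cv2.CHAIN_APPROX_NONE);c=max(cs,key=cv2.contourArea)
(cx,cy),r=cv2.minEnclosingCircle(c);print(cx,cy,r,cv2.fitEllipse(c),cv2.contourArea(c))
e=cv2.fitEllipse(c)
print(onz(m,*e[0],146))
E
```

```text
265.5 177.0 40.524784088134766 ((265.722412109375, 171.28445434570312), (57.87183380126953, 72.56227111816406), 176.88418579101562) 1666.0
[493.62044307 -59.92774496 146.        ]
```

View pics/w1z.png

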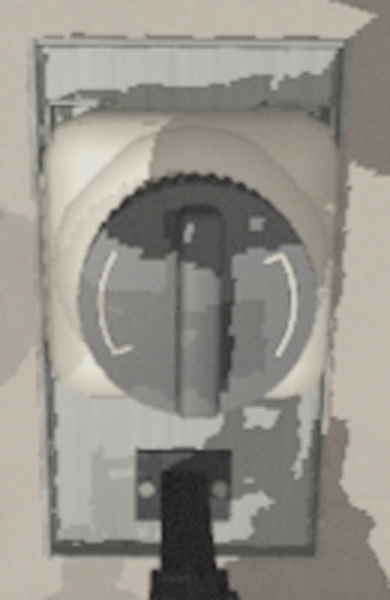

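View pics/w1c.png

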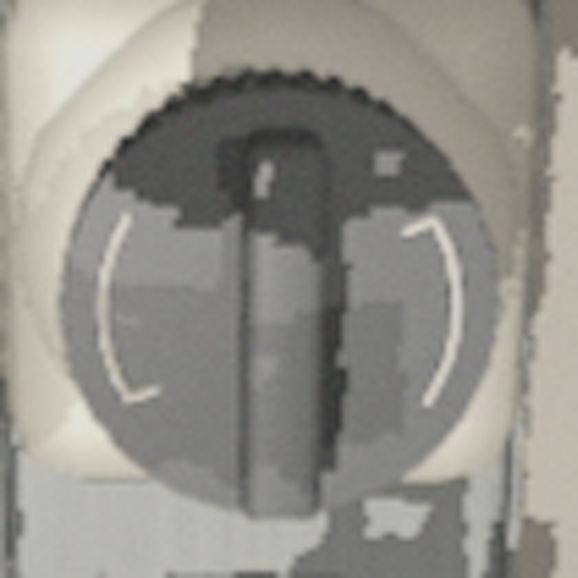

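```bash
python3 - <<'E'
from h import *
import json
m=json.load(open("w1.json"))
print("disc",onz(m,265.5-.4,179-.4,146)); print("ridge",onz(m,266.4,183.1,168))
print("ridge ends",onz(m,286/5.5+214.6,130/5.5+124.6,168),onz(m,284/5.5+214.6,517/5.5+124.6,168))
print("disc L,R",onz(m,63/5.5+214.6,173.6,146),onz(m,497/5.5+214.6,173.6,146))
W=[onz(m,x/3+199.7,y/3+79.7,16) for x,y in [(350,40),(316,553),(50,553),(35,40)]]
print(np.round(W,1),fit([(72,90),(72,-170),(-72,-170),(-72,90)],W))
E
```

```text
disc [493.57951901 -67.32912067 146.        ]
ridge [493.87428538 -66.38625835 168.        ]
ridge ends [491.55121288 -34.54455936 168.        ] [ 496.43559944 -100.97222641  168.        ]
disc L,R [454.81369171 -64.86567149 146.        ] [532.38060406 -59.65532141 146.        ]
[[ 560.1   24.3   16. ]
 [ 573.7 -230.    16. ]
 [ 435.3 -239.2   16. ]
 [ 420.1   14.9   16. ]] (array([494.95131148, -67.56143701]), np.float64(0.0590915654679955), array([2.58530931, 4.37964127, 3.1987748 , 3.8905952 ]))
```

```bash
python3 - <<'E'
from h import *
import json
bot.grip(0.45,30)
Y=0.065+np.pi/2
bot.movel([493.5,-67,195],[np.pi,0,Y])
s=bot.get_state();print(s['t'],s['tcp_pos'],s['orientation'],s['opening'],s['contact_force'])
m=imaging.camera_model("wrist")
im=imaging.capture("wrist");cv2.imwrite("pics/w2.png",im)
json.dump({k:np.array(v).tolist() for k,v in m.items()},open("w2.json","w"))
cv2.imwrite("pics/w2z.png",cv2.resize(im[130:384,130:390],None,fx=2.3,fy=2.3,interpolation=cv2.INTER_CUBIC))
E
```

```text
4.6667 [493.65103423 -67.09599264 195.43138756] [3.14145388e+00 5.73272740e-05 1.63571641e+00] 0.4503216797946925 [ 1.24429052  0.17356715 -0.12017598]
```

View pics/w2z.png

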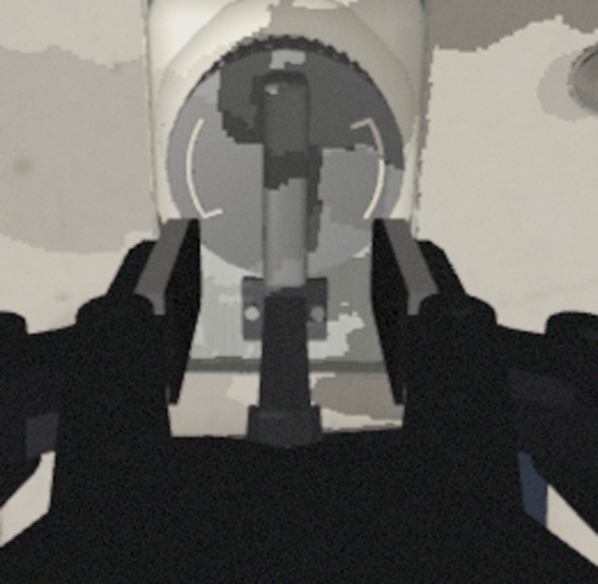

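```bash
python3 - <<'E'
from h import *
import json
m=json.load(open("w2.json"))
f=lambda x,y,z:onz(m,x/2.3+130,y/2.3+130,z).round(1)
print(f(286,74,168),f(285,288,168),"disc",f(168,165,146),f(404,165,146),f(286,52,146),f(286,276,146))
E
```

```text
[492.1 -34.4 168. ] [ 496.3 -102.2  168. ] disc [455.4 -71.4 146. ] [533.5 -66.3 146. ] [492.  -31.3 146. ] [ 497.1 -109.2  146. ]
```

```bash
python3 - <<'E'
from h import *
print(bot.movel([494,-68.5,149],max_speed=80,threshold=8))
s=bot.get_state();print(s['t'],s['tcp_pos'],s['contact_force'])
bot.grip(0.0,60)
s=bot.get_state();print(s['t'],s['tcp_pos'],s['opening'],s['contact_force'],s['wrist_torque'])
im=imaging.capture("wrist");cv2.imwrite("pics/w3.png",im)
E
```

```text
False
5.4417 [494.32645087 -68.59724586 149.36636494] [-0.59538403 -0.13358558  0.74891707]
5.8917 [494.07076553 -68.49509025 149.15919913] 0.0007694266343292389 [ 0.80377707 -0.63103711  0.31015498] [-0.06860353  0.02334916  0.01154864]
```

View pics/w3.png

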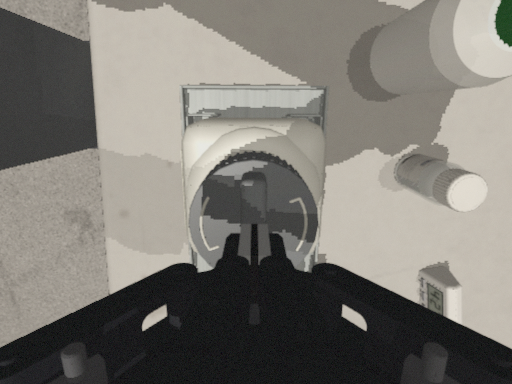

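```bash
python3 - <<'E'
from h import *
m=imaging.camera_model("wrist");print(m)
for z in (149,168,190): print(z,proj(m,[494,-68.5,z]))
a=imaging.capture("side");cv2.imwrite("pics/s3.png",cv2.resize(a[150:290,215:395],None,fx=4.3,fy=4.3,interpolation=cv2.INTER_CUBIC))
a=imaging.capture("scene");cv2.imwrite("pics/c3.png",cv2.resize(a[130:280,170:350],None,fx=4,fy=4,interpolation=cv2.INTER_CUBIC))
a=cv2.imread("pics/w3.png");cv2.imwrite("pics/w3z.png",cv2.resize(a[130:330,150:360],None,fx=3,fy=3,interpolation=cv2.INTER_CUBIC))
E
```

```text
{'K': array([[295.09781943,   0.        , 253.95066587],
       [  0.        , 295.09781943, 189.17618136],
       [  0.        ,   0.        ,   1.        ]]), 'position': array([489.81969763,  -1.83587965, 314.45052495]), 'rotation': array([-0.26640794, -0.00094918,  0.06555721])}
149 [253.3629579 223.9498992]
168 [253.32864905 237.25331018]
190 [253.27750734 257.08373506]
```

View pics/s3.png

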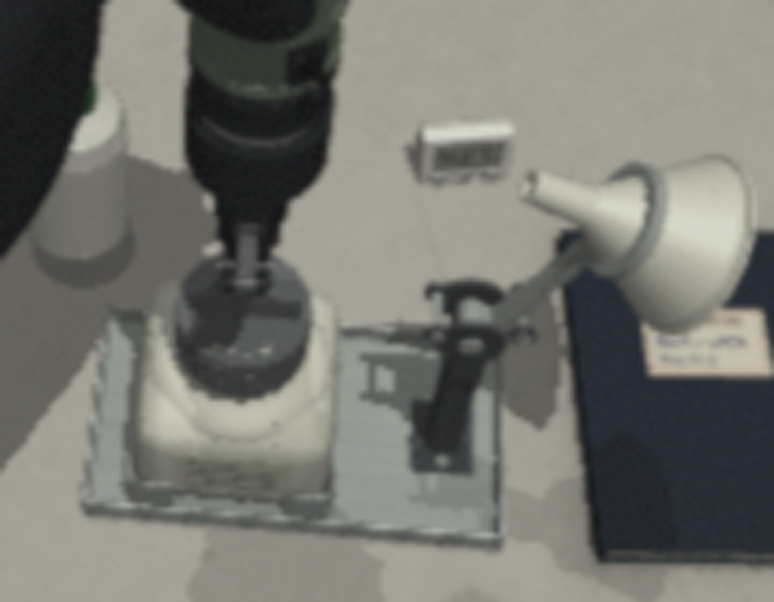

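View pics/c3.png

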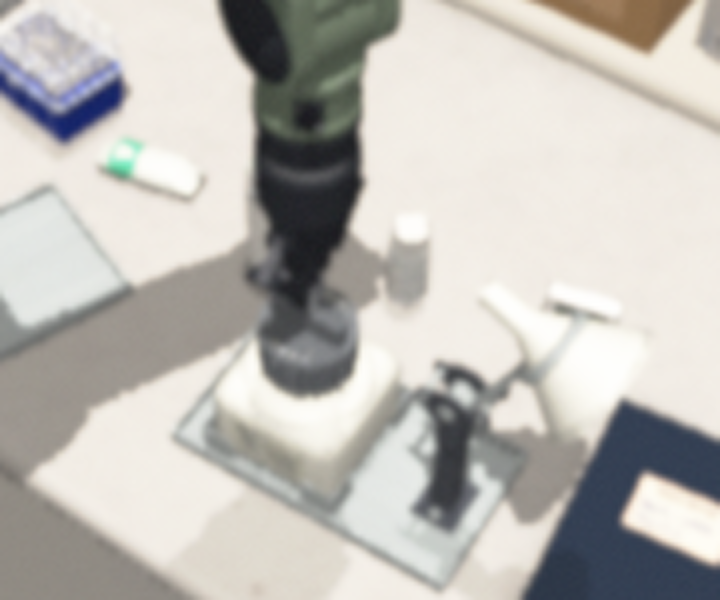

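View pics/w3z.png

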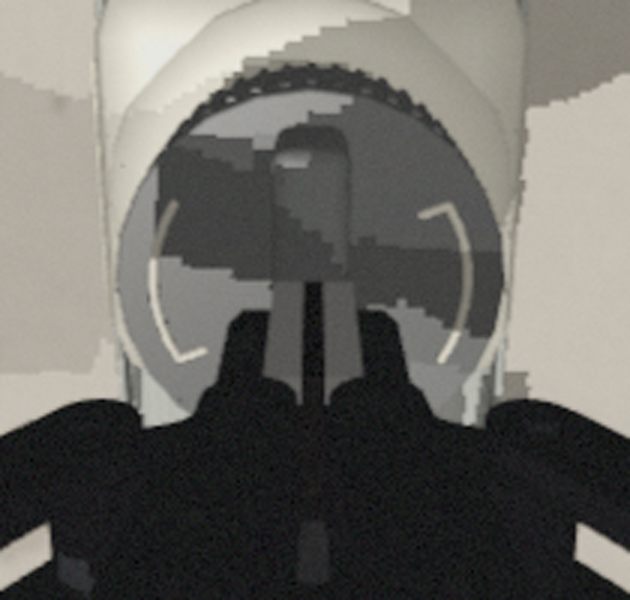

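```bash
python3 - <<'E'
from h import *
import json
ms=[json.load(open("w1.json")),json.load(open("w2.json")),imaging.camera_model("wrist")]
f=lambda a,b,c:[(a[0]/5.5+214.6,a[1]/5.5+124.6),(b[0]/2.3+129.8,b[1]/2.3+129.8),(c[0]/3+149.7,c[1]/3+129.7)]
for n,p in dict(rhook=f((438,217),(373,120),(450,205)),lcorner=f((128,402),(207,216),(180,360)),rbot=f((428,405),(367,217),(440,360)),ltop=f((125,215),(202,121),(176,203))).items(): print(n,tri(ms,p))
E
```

```text
rhook (array([520.66888027, -50.77925404, 147.92299964]), [np.float64(0.24936731899985093), np.float64(0.6211362595717733), np.float64(0.4820651771307169)])
lcorner (array([468.00161765, -89.20743151, 144.68826479]), [np.float64(0.3087463475484069), np.float64(0.636419021891238), np.float64(0.33646445023388)])
rbot (array([523.11495331, -86.81254537, 142.43419594]), [np.float64(0.0687873619843658), np.float64(0.3378248202002578), np.float64(0.40658449370353544)])
ltop (array([465.68380141, -55.11275592, 144.4474407 ]), [np.float64(0.6829910283189439), np.float64(0.7043827666981589), np.float64(0.2925834813855927)])
```

```bash
python3 - <<'E'
from h import *
m=imaging.camera_model("side");w=imaging.camera_model("wrist")
for z in (149,168,175): print(z,(proj(m,[494,-68.5,z])-[215,150])*4.3, "near edge",(proj(w,[493.5,-57.5,z])-[150,130])*3)
for y in(-35,-101): print("ridge",(proj(m,[494-0.065*(y+68.5),y,168])-[215,150])*4.3,(proj(w,[494-0.065*(y+68.5),y,168])-[150,130])*3)
print((proj(w,[494,-68.5,146])-[150,130])*3)
w1=__import__('json').load(open('w1.json'))
for dx in (-42.5,42.5):
  for z in (252,265): print(z,proj(w1,[482+dx,-68.2+11,z]))
E
```

```text
149 [242.46494217 295.95532424] near edge [311.40860373 229.81231978]
168 [243.90346107 278.64899824] near edge [311.4447766  264.35823181]
175 [244.4438785  272.14742208] near edge [311.46034463 279.2260593 ]
ridge [185.0817636  274.23315524] [310.24745576 139.30694679]
ridge [301.08566095 282.94176143] [310.19020934 480.77310628]
[310.32106104 276.47601434]
252 [187.15044467 195.76823271]
265 [182.34670722 202.05568872]
252 [321.04896156 204.34606071]
265 [325.87702278 211.19068479]
```

```bash
python3 - <<'E'
from h import *
bot.grip(0.4,60)
s=bot.get_state();print(s['t'],s['contact_force'])
print(bot.movel([494,-68.5,129],max_speed=40,threshold=6))
s=bot.get_state();print(s['t'],s['tcp_pos'],s['contact_force'],s['opening'])
im=imaging.capture("wrist");cv2.imwrite("pics/w4.png",cv2.resize(im[130:330,150:360],None,fx=3,fy=3,interpolation=cv2.INTER_CUBIC))
E
```

```text
6.4667 [-0.31341133  0.17012356 -0.79169976]
False
7.1167 [493.94112062 -68.48035038 128.87503077] [-0.63546957  0.07029108  0.20187607] 0.40429535911505043
```

View pics/w4.png

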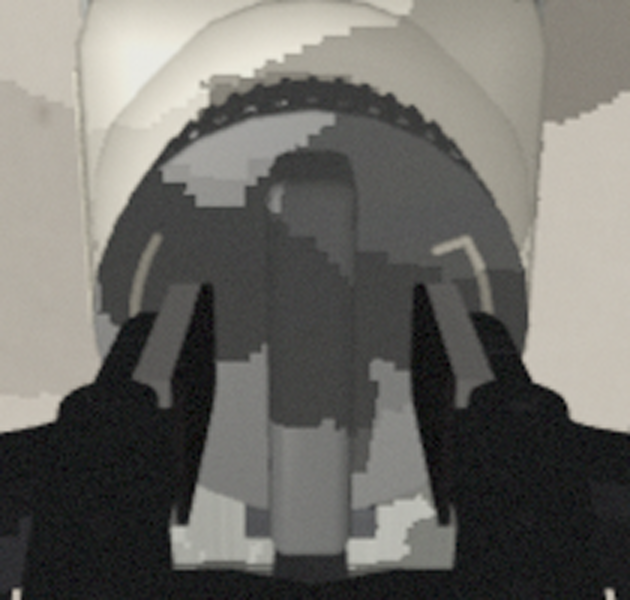

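```bash
python3 - <<'E'
from h import *
print(bot.movel([494,-68.5,125],max_speed=40,threshold=6))
s=bot.get_state();print(s['t'],s['tcp_pos'],s['contact_force'],s['opening'])
bot.grip(0,40)
s=bot.get_state();print(s['t'],s['tcp_pos'],s['contact_force'],s['opening'],s['wrist_torque'])
im=imaging.capture("wrist");cv2.imwrite("pics/w5.png",cv2.resize(im[130:330,150:360],None,fx=3,fy=3,interpolation=cv2.INTER_CUBIC))
E
```

```text
False
7.4167 [493.81074469 -68.44057713 124.80865142] [ 0.15923566  0.64365583 -0.26802809] 0.4027852149471786
7.725 [493.80851135 -68.55659071 125.23411559] [-2.18762154 -0.83489346  3.59886382] 0.15328708317697728 [-0.04641959  0.31547494 -0.07790347]
```

View pics/w5.png

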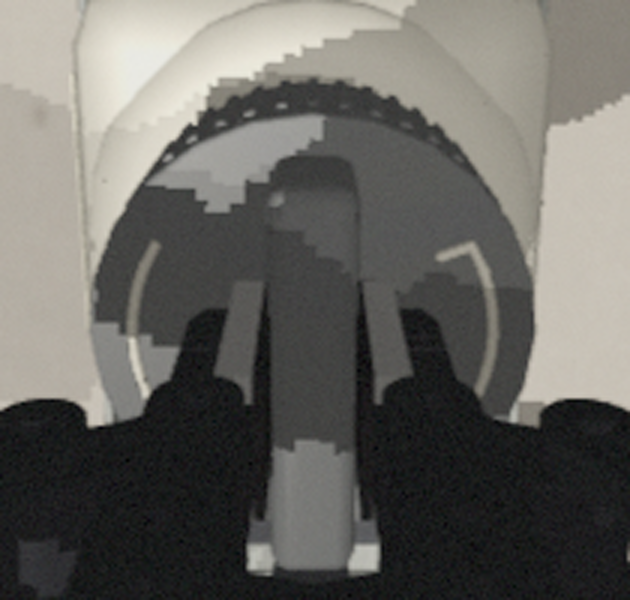

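```bash
python3 - <<'E'
from h import *
bot.grip(0,90)
s=bot.get_state();print(s['t'],s['tcp_pos'],s['contact_force'],s['opening'])
for z in (121,118):
    bot.movel([494,-68.5,z],max_speed=30)
    bot.dwell(.15)
    s=bot.get_state();print(s['t'],s['tcp_pos'],s['contact_force'],s['wrist_torque'])
E
```

```text
7.9917 [493.80774734 -68.52643324 125.32655241] [-2.35178561  0.11880747  5.59496929] 0.14049643339080817
8.425 [493.94074883 -68.57911072 122.0031139 ] [-4.6221044   1.80235296 11.90417895] [ 0.1075011   1.01379036 -0.0153423 ]
8.825 [493.95025249 -68.56470414 119.29073874] [-5.15856408  1.05785039 15.04493195] [0.18808068 1.12655667 0.00488537]
```

```bash
python3 - <<'E'
from h import *
Y=0.065+np.pi/2
bot.movel([494,-68.5,117],max_speed=30); bot.dwell(.15)
s=bot.get_state();print(s['t'],s['tcp_pos'].round(2),s['contact_force'].round(1),s['wrist_torque'].round(2))
for d in (5,12):
    bot.movel([494,-68.5,117],[np.pi,0,Y+np.radians(d)]);bot.dwell(.1)
    s=bot.get_state();print(d,s['t'],s['tcp_pos'].round(2),np.degrees(s['orientation'][2]-Y).round(1),s['contact_force'].round(1),s['wrist_torque'].round(2),s['opening'])
im=imaging.capture("wrist");cv2.imwrite("pics/w6.png",cv2.resize(im[100:330,130:380],None,fx=2.6,fy=2.6,interpolation=cv2.INTER_CUBIC))
E
```

```text
9.225 [493.96 -68.57 118.41] [-5.9  0.7 14.2] [ 0.2   1.23 -0.02]
5 9.575 [494.7  -68.69 118.67] 5.0 [-5.   0.7 14.3] [0.18 1.01 0.1 ] 0.13900666578426546
12 9.95 [494.96 -68.6  118.72] 12.1 [-3.2  0.6 14.1] [0.25 0.86 0.2 ] 0.13971127606564426
```

View pics/w6.png

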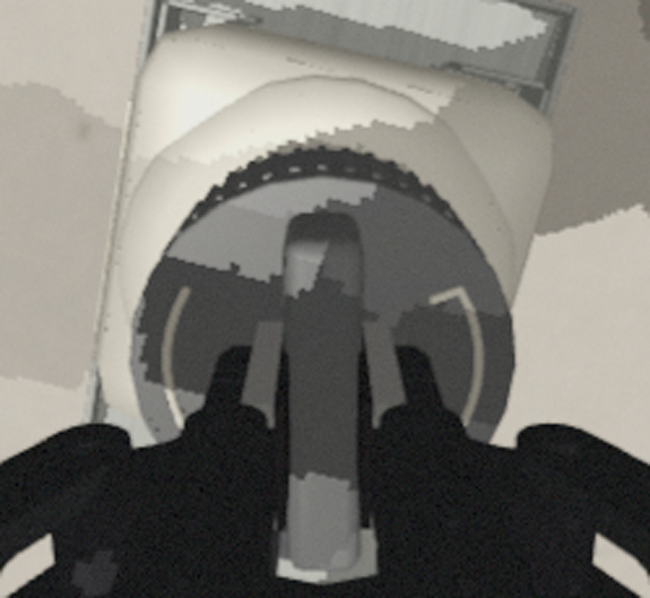

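```bash
python3 - <<'E'
from h import *
Y=0.065+np.pi/2
d=12
for z in (115,113.5):
    bot.movel([494.2,-68.5,z],[np.pi,0,Y+np.radians(d)],max_speed=30);bot.dwell(.15)
    s=bot.get_state();print(s['t'],s['tcp_pos'].round(2),s['contact_force'].round(1),s['wrist_torque'].round(2))
    if s['contact_force'][2]>16.5: break
for d in (20,30,40):
    bot.movel([494.2,-68.5,z],[np.pi,0,Y+np.radians(d)]);bot.dwell(.1)
    s=bot.get_state();print(d,s['t'],s['tcp_pos'].round(2),np.degrees(s['orientation'][2]-Y).round(1),s['contact_force'].round(1),s['wrist_torque'].round(2),s['opening'])
im=imaging.capture("wrist");cv2.imwrite("pics/w7.png",cv2.resize(im[100:330,130:380],None,fx=2.6,fy=2.6,interpolation=cv2.INTER_CUBIC))
E
```

```text
10.4 [494.97 -68.57 116.77] [-5.1  1.9 14.8] [0.27 1.01 0.12]
10.8 [495.06 -68.59 116.08] [-7.4  1.8 23.1] [0.35 1.56 0.18]
20 11.1917 [494.84 -68.35 116.07] 20.1 [-6.8  2.4 23.1] [0.56 1.64 0.17] 0.1381111498629726
30 11.6167 [494.76 -68.3  116.1 ] 30.1 [-7.5  3.1 23.2] [0.54 1.72 0.28] 0.14075705753961656
40 12.0417 [494.55 -67.86 116.09] 40.1 [-8.2  4.3 24. ] [0.77 1.8  0.21] 0.14019168173013907
```

View pics/w7.png

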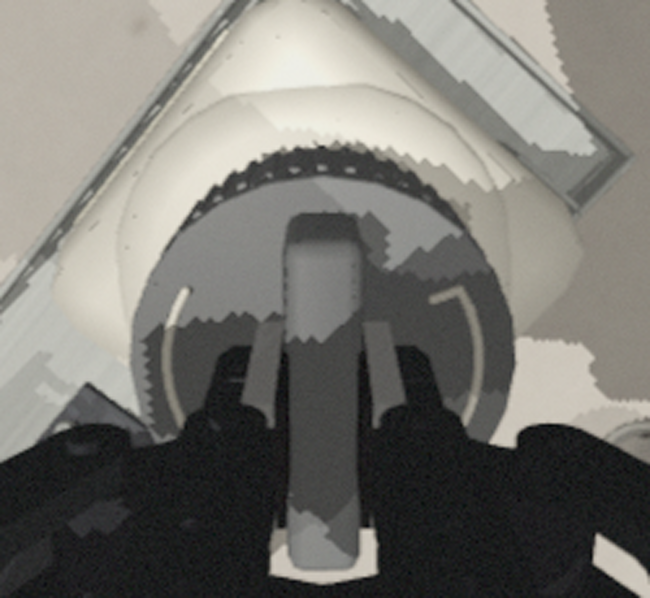

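```bash
python3 - <<'E'
from h import *
Y=0.065+np.pi/2
for d in (52,64):
    bot.movel([494.2,-68.5,113.5],[np.pi,0,Y+np.radians(d)]);bot.dwell(.1)
    s=bot.get_state();print(d,s['t'],s['tcp_pos'].round(2),np.degrees(s['orientation'][2]-Y).round(1),s['contact_force'].round(1),s['wrist_torque'].round(2),s['opening'])
for z in (118,124,130,136,145):
    r=bot.movel([494.2,-68.5,z],max_speed=40);bot.dwell(.1)
    s=bot.get_state();print(s['t'],s['tcp_pos'].round(2),s['contact_force'].round(1),s['wrist_torque'].round(2),s['opening'])
    if s['contact_force'][2]<-8: print("STUCK?");break
im=imaging.capture("wrist");cv2.imwrite("pics/w8.png",cv2.resize(im[100:330,130:380],None,fx=2.6,fy=2.6,interpolation=cv2.INTER_CUBIC))
E
```

```text
52 12.55 [494.05 -67.7  116.06] 52.1 [-9.6  3.5 24.6] [0.92 2.1  0.16] 0.1357139052341577
64 13.0083 [494.2  -67.98 116.06] 64.1 [-9.9  4.2 25.8] [0.75 2.   0.16] 0.14184555509866828
13.375 [494.22 -67.96 119.75] [-6.3  2.6 17.1] [0.64 1.48 0.08] 0.14128119202139255
13.775 [494.13 -67.96 125.03] [-4.   2.1 12. ] [0.54 1.08 0.05] 0.14130403649349163
14.175 [493.93 -68.51 129.6 ] [-1.7 -0.3 -0.3] [0.01 0.34 0.02] 0.1447860733351474
14.575 [494.52 -68.6  136.11] [ 0.4 -0.5 -0.8] [ 0.02 -0.06  0.05] 0.13546577195122364
15.05 [494.2  -68.51 145.02] [ 0.3 -0.7 -1.5] [0.01 0.01 0.  ] 0.13965832526256663
```

View pics/w8.png

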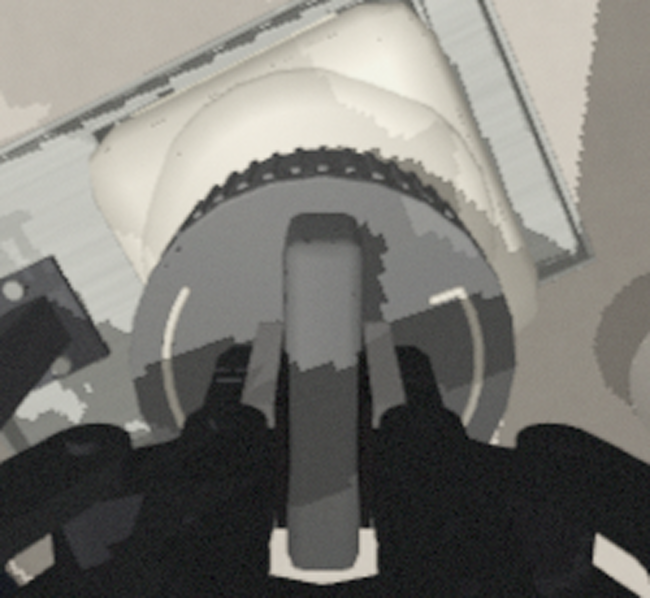

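```bash
python3 - <<'E'
from h import *
bot.movel([494.2,-68.5,215],max_speed=150)
bot.movel([460,233,200],max_speed=220)
bot.movel([460,233,75],max_speed=150)
s=bot.get_state();print(s['t'],s['tcp_pos'],s['orientation'],s['contact_force'],s['opening'])
import json
m=imaging.camera_model("wrist");json.dump({k:np.array(v).tolist() for k,v in m.items()},open("w9.json","w"))
im=imaging.capture("wrist");cv2.imwrite("pics/w9.png",im)
im=imaging.capture("scene");cv2.imwrite("pics/c9.png",cv2.resize(im[130:290,130:350],None,fx=3.6,fy=3.6,interpolation=cv2.INTER_CUBIC))
E
```

```text
18.2333 [460.7783366  233.08558835  75.76122833] [3.14068322e+00 1.04236215e-03 2.75248398e+00] [-0.37642426  0.07613947 -1.02948513] 0.13971977667559812
```

View pics/w9.png

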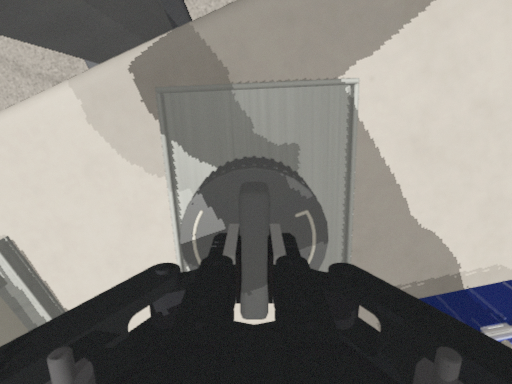

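View pics/c9.png

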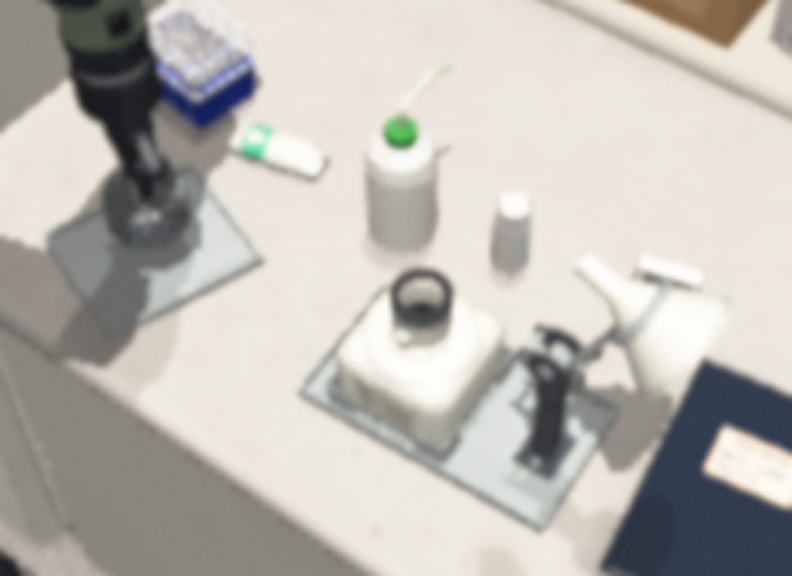

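```bash
python3 - <<'E'
from h import *
import json
m=json.load(open("w9.json"))
a=onz(m,158,89,14);b=onz(m,358,80,14);print(a,b,np.linalg.norm(a-b))
u=(b-a)/np.linalg.norm(b-a); v=np.array([-u[1],u[0],0])
mid=(a+b)/2
for sgn in(1,-1): print("centre",mid+sgn*v*85, mid+sgn*v*75)
E
```

```text
[360.21361667 199.07592063  14.        ] [409.55229114 335.96809284  14.        ] 145.51210124761278
centre [304.9182325  296.34289032  14.        ] [314.32584678 292.95219813  14.        ]
centre [464.84767531 238.70112315  14.        ] [455.44006103 242.09181534  14.        ]
```

```bash
python3 - <<'E'
from h import *
bot.movel([464,238,32],max_speed=100)
s=bot.get_state();print(s['tcp_pos'],s['contact_force'])
r=bot.movel([464,238,12],max_speed=25,threshold=4)
s=bot.get_state();print(r,s['t'],s['tcp_pos'],s['contact_force'],s['wrist_torque'])
im=imaging.capture("wrist");cv2.imwrite("pics/w10.png",im)
E
```

```text
[464.05358213 238.05947927  32.15012577] [-0.55244672  0.51222513 -0.02868564]
True 19.4 [464.38242865 237.99887284  23.17860822] [-0.61646704  0.55912539  4.6652739 ] [ 0.00716665  0.12030057 -0.01558826]
```

View pics/w10.png

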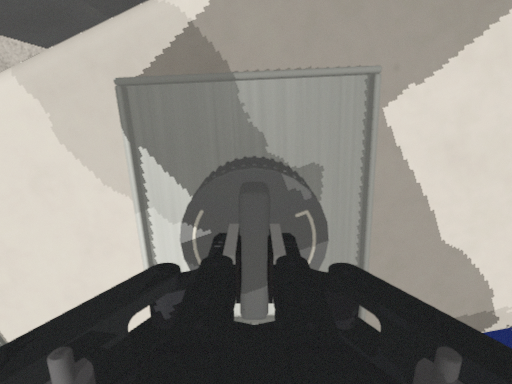

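```bash
python3 - <<'E'
from h import *
bot.grip(0.45,40)
bot.movel([464,238,110],max_speed=120)
s=bot.get_state();print(s['t'],s['contact_force'])
im=imaging.capture("wrist");cv2.imwrite("pics/w11.png",im)
E
```

```text
20.7 [-0.01936391  0.43521046  0.10310847]
```

View pics/w11.png

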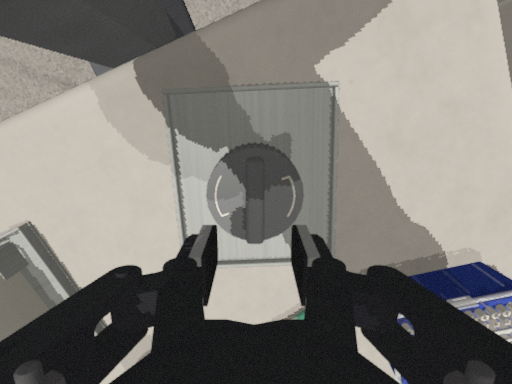

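```bash
cat >> h.py <<'E'
T=np.array([494.,-68.5]);A=0.065
def st(x,y,z): return [T[0]+x*np.cos(A)-y*np.sin(A),T[1]+x*np.sin(A)+y*np.cos(A),z]
E
python3 - <<'E'
from h import *
import json
bot.movel([464,200,300],max_speed=250)
bot.grip(0,40)
bot.move_ptp(st(0,-200,345),[np.pi,0,A+np.pi/2])
m=imaging.camera_model("wrist");json.dump({k:np.array(v).tolist() for k,v in m.items()},open("w12.json","w"))
cv2.imwrite("pics/w12.png",imaging.capture("wrist"))
bot.move_ptp(st(0,-310,345),[np.pi,0,A+np.pi/2])
bot.movel(st(0,-310,248),max_speed=150,threshold=8)
s=bot.get_state();print(s['t'],s['tcp_pos'],s['contact_force'])
cv2.imwrite("pics/w13.png",imaging.capture("wrist"))
ms=imaging.camera_model("side");im=imaging.capture("side");x0,y0=280,120
z=cv2.resize(im[y0:y0+170,x0:x0+170],None,fx=3.5,fy=3.5,interpolation=cv2.INTER_CUBIC)
for p,c in [(st(0,-261,287),(255,0,255)),(st(0,-219,197),(255,0,255)),(st(0,-130,150),(0,255,0)),(st(0,-310,271),(0,0,255))]:
    q=(proj(ms,p)-[x0,y0])*3.5;cv2.circle(z,tuple(int(v) for v in q),3,c,-1)
cv2.imwrite("pics/s13.png",z)
E
```

```text
25.2167 [ 514.7795031  -377.61187028  249.36034263] [-0.60262602  0.97109914  0.18282166]
```

View pics/w12.png

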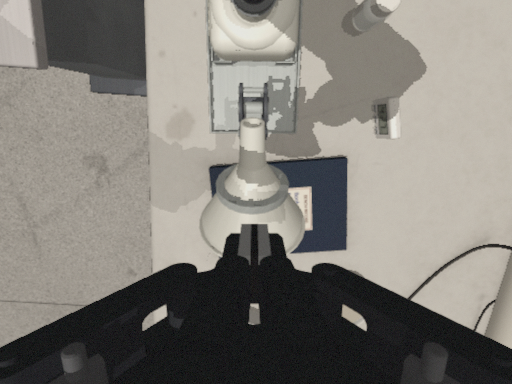

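View pics/w13.png

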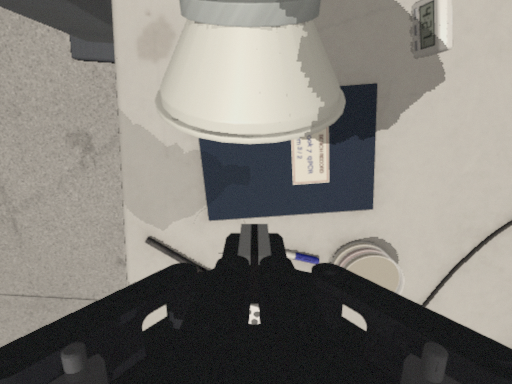

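View pics/s13.png

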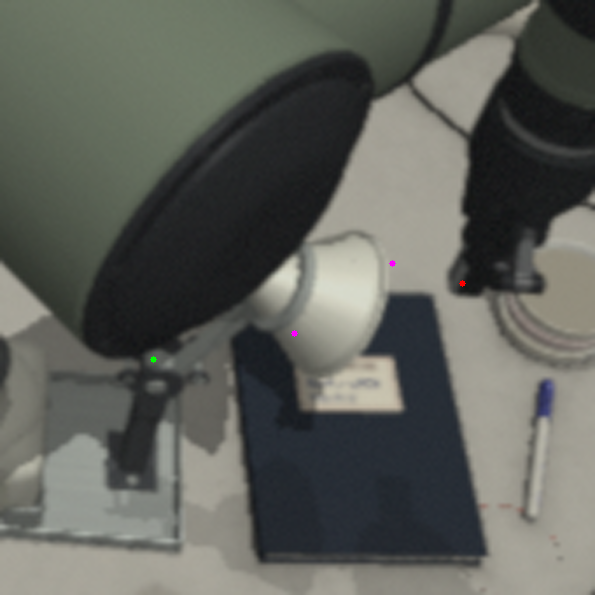

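```bash
python3 - <<'E'
from h import *
bot.movel(st(0,-280,249),max_speed=100,threshold=10)
for d in (-40,-32,-24,-16,-8,0,6):
    p=np.radians(d)
    r=bot.movel(st(0,-130+190*np.sin(p)-11+2,150+190*np.cos(p)-38),max_speed=90,threshold=20)
    s=bot.get_state();print(d,r,s['t'].round(2) if hasattr(s['t'],'round') else s['t'],s['tcp_pos'].round(1),s['contact_force'].round(1))
    if d==-24: cv2.imwrite("pics/w14.png",imaging.capture("wrist"))
    if r: break
cv2.imwrite("pics/w15.png",imaging.capture("wrist"))
cv2.imwrite("pics/s15.png",imaging.capture("side"))
E
```

```text
-40 False 26.15 [ 511.2 -329.1  258.2] [-0.4 -1.7  1.1]
-32 False 26.5917 [ 509.6 -307.5  273.1] [ 0.2 -0.3  0.7]
-24 False 27.0333 [ 508.1 -283.6  285.8] [0.3 0.1 0. ]
-16 False 27.525 [ 506.5 -258.8  295. ] [-0.1  0.4  0.2]
-8 False 27.9667 [ 504.8 -232.9  300.4] [-0.3 -0.3  0.5]
0 False 28.4083 [ 503.  -206.6  302.2] [0.2 0.1 0.3]
6 False 28.7833 [ 501.7 -186.8  301. ] [ 0.6 -0.5 -0.5]
```

View pics/w15.png

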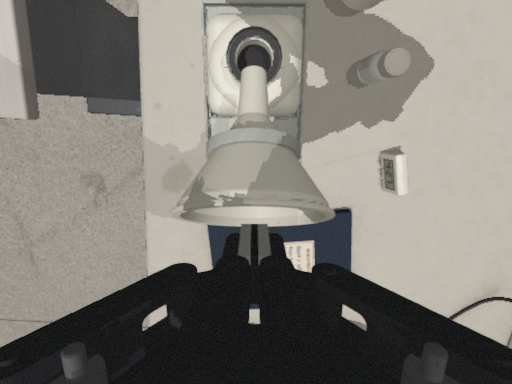

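View pics/w14.png

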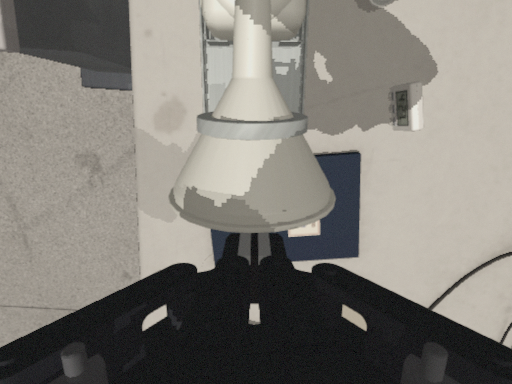

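```bash
python3 - <<'E'
from h import *
s=bot.get_state();print(s['t'],s['contact_force'])
im=imaging.capture("side");cv2.imwrite("pics/s16.png",cv2.resize(im[120:290,215:395],None,fx=3.5,fy=3.5,interpolation=cv2.INTER_CUBIC))
im=imaging.capture("scene");cv2.imwrite("pics/c16.png",cv2.resize(im[130:290,190:390],None,fx=3.6,fy=3.6,interpolation=cv2.INTER_CUBIC))
E
```

```text
28.8833 [ 0.9903819  -1.79251894  0.02899726]
```

View pics/s16.png

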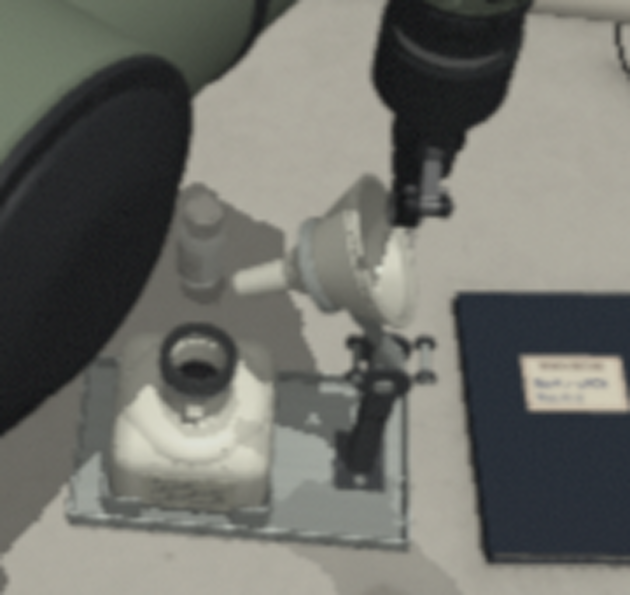

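View pics/c16.png

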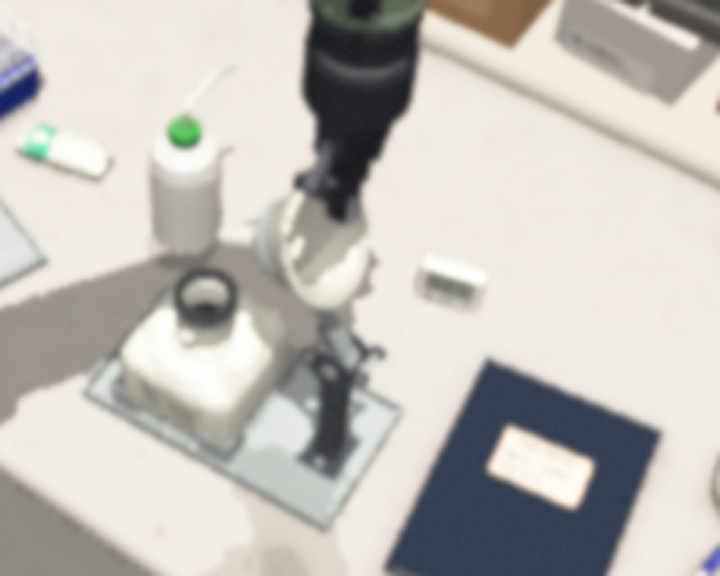

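```bash
python3 - <<'E'
from h import *
for d in (12,18,24):
    p=np.radians(d)
    r=bot.movel(st(0,-130+190*np.sin(p)-9,150+190*np.cos(p)-36),max_speed=90,threshold=20)
    s=bot.get_state();print(d,r,s['t'],s['tcp_pos'].round(1),s['contact_force'].round(1))
    if r: break
bot.dwell(.3)
im=imaging.capture("side");cv2.imwrite("pics/s17.png",cv2.resize(im[120:290,215:395],None,fx=3.5,fy=3.5,interpolation=cv2.INTER_CUBIC))
cv2.imwrite("pics/w17.png",imaging.capture("wrist"))
E
```

```text
12 False 29.35 [ 500.4 -167.1  299.9] [0.1 0.6 1. ]
18 False 29.725 [ 499.1 -148.   294.6] [-0.4 -0.1 -0.3]
24 False 30.1 [ 497.8 -129.5  287.4] [ 0.9 -0.5  0. ]
```

View pics/s17.png

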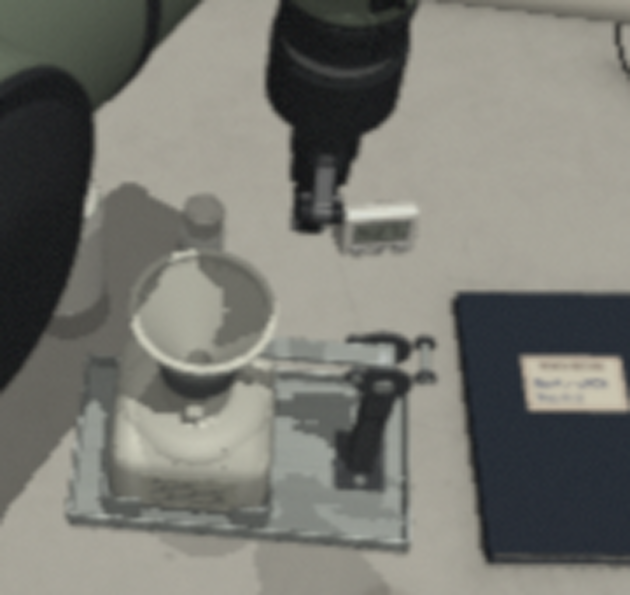

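View pics/w17.png

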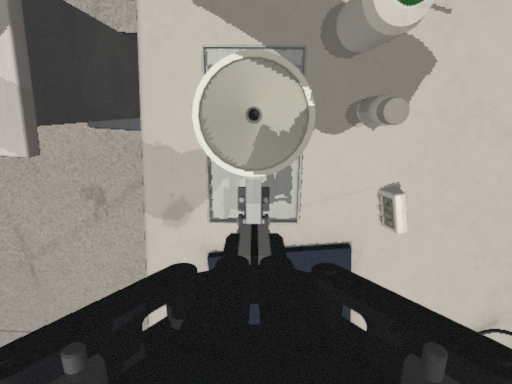

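```bash
python3 - <<'E'
from h import *
bot.movel(st(0,-150,340),max_speed=150)
bot.move_ptp([400,-330,340],[np.pi,0,1.2])
bot.dwell(1.5)
s=bot.get_state();print(s['t'],s['contact_force'])
im=imaging.capture("side");x0,y0=100,120
z=cv2.resize(im[y0:290,x0:340],None,fx=3.3,fy=3.3,interpolation=cv2.INTER_CUBIC)
ms=imaging.camera_model("side")
for th in np.arange(0,6.28,.4):
    # rim centre: 130 from hinge horizontally, 61 above arm line -> z=211
    q=(proj(ms,st(50*np.cos(th),50*np.sin(th),211))-[x0,y0])*3.3;cv2.circle(z,tuple(int(v) for v in q),2,(0,0,255),-1)
cv2.imwrite("pics/s18.png",z)
im=imaging.capture("scene");cv2.imwrite("pics/c18.png",cv2.resize(im[130:290,130:340],None,fx=3.7,fy=3.7,interpolation=cv2.INTER_CUBIC))
E
```

```text
33.4917 [-0.08131211  0.22207656  0.34186917]
```

View pics/s18.png

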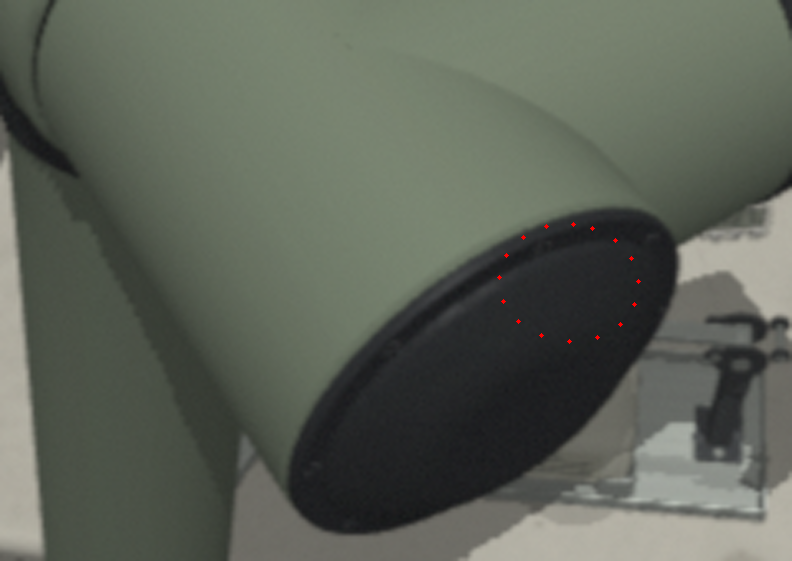

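View pics/c18.png

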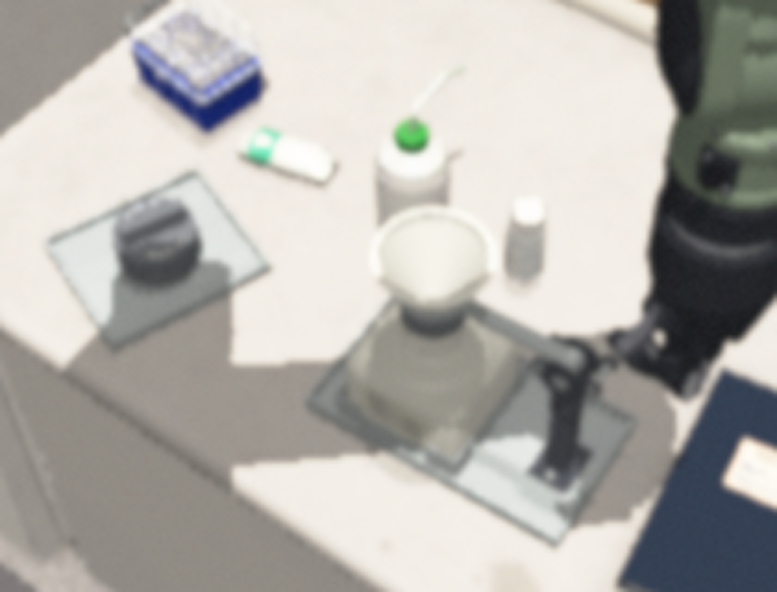

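```bash
python3 - <<'E'
from h import *
ms=imaging.camera_model("side");mc=imaging.camera_model("scene")
print(tri([ms,mc],[(273.6,209.4),(247.6,200.8)]))
a=cv2.imread("pics/scene0.png");b=imaging.capture("scene")
for n,(x0,y0,x1,y1) in dict(wash=(230,160,256,183),serum=(262,182,282,200),wipe=(192,160,222,182)).items():
    r=cv2.matchTemplate(b[y0-6:y1+6,x0-6:x1+6],a[y0:y1,x0:x1],cv2.TM_CCOEFF_NORMED);print(n,cv2.minMaxLoc(r)[1::2])
cv2.imwrite("pics/w19.png",imaging.capture("wrist"))
E
```

```text
(array([497.65497388, -71.76040745, 188.83187395]), [np.float64(0.5766624839117154), np.float64(0.5766624839119048)])
wash (0.9948019981384277, (6, 6))
serum (0.9936904311180115, (6, 6))
wipe (0.9913560748100281, (6, 6))
```

View pics/w19.png

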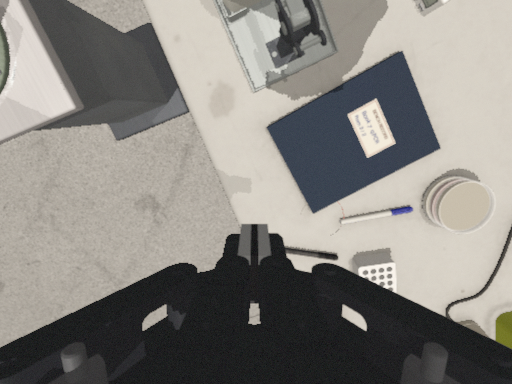

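```bash
python3 -c "
from bench import bot
print(bot.get_state()['t']);bot.sign_off()"
```

```text
33.6917
the job is handed in; nothing more can be done
```

The job is done and was handed in at 33.7 s. The cap is off and standing in the drip tray, and the funnel sits in the jug's mouth.

- **Cap:** I gripped it by the ridge, pressed it onto the spring and turned it 64° anticlockwise while pressed. It then lifted off freely, with no upward resistance. The wrist picture shows it standing flat, ridge up, near the middle of the tray.
- **Funnel:** I pushed it by the rim with light contact (about 2 N or less). It dropped in by itself and the arm looked level. Its rim is centred over the neck to within about 5 mm.
- **Bystanders:** the wash bottle, serum bottle and wipe pack match the first scene picture with zero pixel shift. The robot was clear of everything at hand-in.

These checks disagreed:
- **Side camera:** it put the station about 8 mm off in x compared with the wrist camera. I worked from the wrist camera.
- **Fingertips:** the real tips sat about 22 mm behind the stated TCP. My first close went above the ridge and caught nothing, so I went lower and gripped again.
- **First 12° of the turn:** the press force was only about 14 N, an estimated 5 mm of travel against the 4.5 mm needed. I then pressed to what seemed to be the hard stop (23–26 N) for the rest.
- **Rim height:** it triangulated to about 189 mm, against 211 mm from my own rough geometry. The last side picture was blocked by the arm, so "fully seated" rests on the scene view and the earlier side and wrist views.

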